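# Jog the mincer with its sticky hold-to-run key

## Robot

A 6-joint arm with a two-finger parallel gripper is mounted at the origin on the work surface. World frame = base frame: x ahead of the robot, y to its left, z up, the work surface at z = 0. Lengths are in m, angles in degrees, forces in N, time in s.
With the tool pointing down it reaches from about 0.275 to 0.725 m from the base axis. Payload 15.9 kg.
Tool frame: the origin (TCP) lies between the finger pads; the fingertips stand 8 mm ahead of it and the grasp point (between the pads) lies 11 mm behind it; z points along the fingers, y is the direction in which the jaws open and shut (so a half turn about z gives the same grasp; the last joint's range is limited). The gripper opens to 85 mm and grips with 20 to 120 N. Pads are 22 mm wide; open, the fingers measure 114 mm over their backs; the gripper's body (76 mm by 85 mm) begins 54 mm behind the grasp point. The pads swing forward as they close: fully open they stand 13 mm farther back than shut.
Start: joints at [-70.073, 12.198, -1.971, 75.831, 0, 90], TCP at [0.17, -0.47, 0.239] pointing down, gripper open.
Joint ranges: [-170.91, 170.91], [-42.67, 98.43], [-65.05, 77.54], [-120.47, 116.71], [-90, 82.35], [-180, 180]. Speed limits (degrees/s): [108.29, 108.29, 136.94, 147.25, 180, 180].

## Interface

Orientations are given as [roll, pitch, yaw] about the fixed x, y, z axes, in that order (R = Rz(yaw) Ry(pitch) Rx(roll)).
In Python, from cell import manip gives the robot as it stands. The module is installed in compiled form; this text tells all that it offers.
- The arm moves only by the tool move_arm, never from a script. Its argument "motion" is text: rows parted by semicolons, each of 7 numbers parted by spaces: the finger opening in mm, from 0 to 85.4, then the shift along the world's x, y, z in units of 40 mm (1.0 is 40 mm), then the turn, a rotation vector about the world's x, y, z in units of 6 degrees (1.0 is 6 degrees). A call has 1 to 8 rows; each row shifts and turns the commanded pose from where the row before left it; what a row does not reach is not made up. A row lasts 1/10 s, in which the tool goes at most 50 mm and 8.59 degrees, less where a joint would pass 70% of its speed; a pose out of reach is approached as far as the arm can. A call is refused whole if a number of a shift passes 1 or a number of a turn 1, either way. A call with a gripper value outside its range is refused whole. The fingers move at their own pace and stop on an object; the grip force is fixed at half the most. Time passes only in rows, so rows that do not move let the fingers close. It gives the time, the measured TCP pose, the force and the opening at its end, in the units of the state.
- manip.read_state(): the state, without advancing time (a new reading comes with each control period).
- manip.grab_frame(name): name is "scene" or "top" or "wrist"; returns a dict with "image" (420x560x3 uint8, blue, green, red), "z_map" (420x560 float32, m along the optical axis (not along the pixel's ray), 0 where there is no reading), "fx", "fy", "cx", "cy" (pixels), "k1" (the pictures are not rectified: a ray, as slopes to the right and down, at radius r is drawn at 1 + k1 r^2 times it, then the intrinsics apply), "eye" and "rotation" of the camera in the world. Camera axes: x right, y down, z forward; pixel columns grow to the right and rows downward; lengths in m; the calibration is good to about 2 mm. A picture is of the moment at which its call begins.
- manip.hand_in(): hands the job in, once; it reports no verdict.
The state is a dict: "clock": time; "joint_pos": joint angles; "joint_velocities": joint speeds; "tau": joint torques, N m; "position": TCP position; "ee_rot": TCP orientation; "wrist_force": force on the tool from outside, world axes, zero at the start; "moment": the same for the moment, N m; "gripper_width": opening from 0.0 (shut) to 1.0 (fully open).
Only numpy, scipy, OpenCV 4.12 (cv2) and the standard library are available. Lean on these libraries where they do the work, as an engineer would, in place of code of your own. Each camera call takes 0.05 s, during which the arm holds its last target.

## Task

Take the yellow key out of the key rack, ease its blade into the keyswitch of the mincer's control station without forcing it (its pins are sticky, so wiggle it past them) and push it fully home. Only then turn it clockwise a quarter turn against its spring to the stop, and finish still gripping the key and holding it turned, so that the mincer keeps jogging. Leave the red and blue keys and everything else on the table where they are.

Things in the scene. Friction and masses are not known exactly. Their poses are not given: they have to be found in the camera images.
- yellow_key: the key to use, 70 mm tall, 60 g, upright in one of the rack's three slots at the start. Origin: centre of the underside of its steel collar (24 x 8 x 4 mm), where the brass blade begins; z up to the bow, x along the width of bow and blade, y along their thickness. The collar rests on the rack's top. It works either way round (half a turn about z)
- key_bow (a point): centre of the yellow plastic bow, the part to grip: 28 mm wide (key x), 9 mm thick (key y), 34 mm tall; 21 mm above the key's origin (the bow spans 4 to 38 mm above it)
- key_tip (a point): lower end of the key's brass blade, 32 mm below the key's origin; the blade is 12 mm wide (key x) and 4 mm thick (key y), its tip blunt with edges and corners rounded to 2 mm radius
- red_key: another machine's key, same shape with a red bow; leave it in its slot
- blue_key: another machine's key, same shape with a blue bow; leave it in its slot
- key_rack: white plastic block fixed to the table, 60 (x) x 160 (y) x 50 mm tall, origin at the centre of its underside; three vertical slots through it at y = -50, 0, +50 mm, each 16 mm (y) x 8 mm (x), the keys' blades standing in them with their widths along the rack's y. Its thin steel foot is 90 x 190 mm
- station: the mincer's control station, a steel box fixed to the table, 150 (x) x 200 (y) x 75 mm tall, origin at the centre of its underside; on its top a keyswitch at x = -25, y = -45 mm, a red emergency stop mushroom 32 mm tall at x = -20, y = 55 mm, and low buttons and a lamp (up to 15 mm) at x = 45 mm
- keyhole (a point): centre of the keyswitch's face and of its slot's mouth, 84 mm above the table, 9 mm above the box top; axes parallel to the station's (they do not turn with the plug). The brass plug's slot is 14 x 6 mm and 34 mm deep, its long side along y while unturned, its mouth bevelled to about 10 mm across; steel bezel 42 mm across. Fully home, the key's origin coincides with this point
- sticky_pins (a point): a point in the slot 18 mm below the keyhole. Two sticky round-nosed pins stand about 4 mm into the slot, one from its +y end 14 mm down, one from its -y end 23 mm down. Pushed straight, the blunt blade stalls on each (40 N or more would be forcing it); pressing lightly (about 5 N) and shifting the key 1 to 2 mm to and fro along the slot's long side (y) shoves a pin aside, and there it stays
- jog_plug (a joint): turn of the keyswitch's plug: 0 = unturned, grows clockwise seen from above to the stop at 1.57 rad. A spring of 0.04 N m at 0 to 0.12 N m at the stop turns it back as soon as it is not held. The key has about 0.2 rad of play in the slot before the plug follows
- tamper: turned wooden tamper standing upright, 48 mm wide, 195 mm tall; leave it
- spray: white spray-cleaner bottle with blue cap, 72 mm wide, 200 mm tall; leave it
- jug: steel mug 96 mm wide, 120 mm tall; leave it
- ring_nut: the mincer's steel ring nut lying flat, 90 mm wide, 30 mm tall; leave it
- cut_plate: perforated mincer plate lying flat, 68 mm wide, 10 mm tall; leave it
- scrub_brush: blue brush lying on the table, 220 mm long; leave it

How it is judged:
By the outcome, as a careful person would: the job done as asked, in the order asked, and still so for the second after the job is handed in, while the arm keeps its last pose, push and grip.
It also fails if it takes over 54 s, if anything falls off the work surface, if the arm or the gripper's body presses on something with over 40 N, if the wrist force passes 120 N, or if a joint passes its speed limit or range.

## Working session

There is one attempt and no reset: what is moved stays moved. The work goes in short steps, Python scripts to look and compute and a tool call to move; the robot and the scene stay as the last step left them, time stands still between calls to the robot, and variables do not carry over. Pictures are saved under pics/ and viewed, and the job is handed in when it is done.

Besides the shell and the picture viewer there is one more tool, called after ">>>" in YAML: its name, and indented under it one key for each argument. move_arm: Moves the arm, as the interface text tells. Its arguments: {"type":"object","properties":{"motion":{"type":"string"}},"required":["motion"]}

```bash
mkdir -p pics
python3 - <<'E'
from cell import manip
import cv2,numpy as np
s=manip.read_state()
for k in s: print(k,s[k])
for n in ("scene","top"):
    f=manip.grab_frame(n); cv2.imwrite(f"pics/{n}0.png",f["image"]); np.savez(f"{n}0.npz",**f)
    print(n,{k:f[k] for k in f if k not in("image","z_map")})
E
```

```text
clock 0.0
joint_pos [-7.00729190e+01  1.22252212e+01 -2.00694195e+00  7.58279686e+01
 -6.90984454e-04  9.00023776e+01]
joint_velocities [ 0.04117656 -0.05134778  0.08735394 -0.03039261  0.06731035 -0.00032388]
tau [-5.09293997e-03 -6.86163497e+01  4.87117767e+01  1.76533166e-02
 -3.27074767e-04  1.16810421e-05]
position [ 0.17030821 -0.46978824  0.23882147]
ee_rot [-1.79939868e+02  6.93479323e-04  1.99247041e+01]
wrist_force [1.21152183 0.3317866  0.04994406]
moment [ 0.04574139 -0.01336492 -0.01972048]
gripper_width 0.9977786229106522
scene {'fx': 470.4339619997691, 'fy': 470.4339619997691, 'cx': 278.2239115649965, 'cy': 209.2756439879769, 'k1': 0.037185321475724675, 'eye': array([ 1.28256058, -0.76648948,  0.79377314]), 'rotation': array([-123.5264879 ,    0.57392756,   42.21371782])}
top {'fx': 386.3501879659952, 'fy': 386.3501879659952, 'cx': 278.84573830239805, 'cy': 211.8645389528035, 'k1': -0.002019652733028214, 'eye': array([ 0.36372612, -0.01462491,  1.19467512]), 'rotation': array([-169.79533529,    0.2154607 ,  -90.77445531])}
```

View pics/scene0.png

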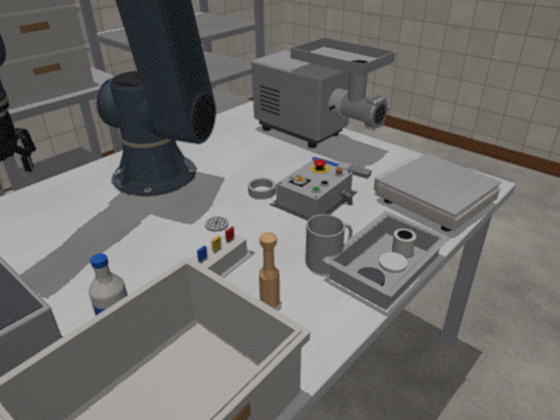

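View pics/top0.png

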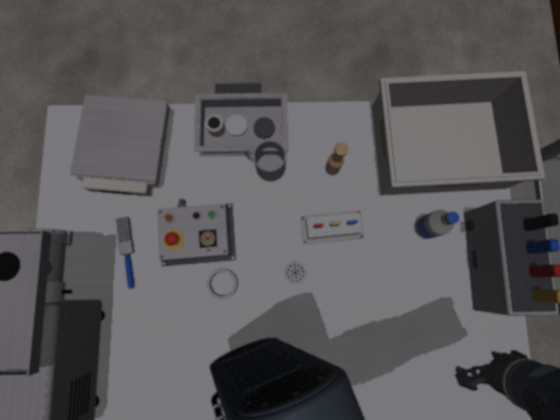

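The scene view shows blue, yellow and red bows at (202,254), (216,243) and (230,234), with the keyswitch near (298,180). In the top view, yellow is at (335,224) and the keyswitch at (208,238). Next I measure both coarsely.

```bash
cat > h.py <<'E'
import numpy as np,cv2
from scipy.spatial.transform import Rotation as R
def rot(f): return R.from_euler('xyz',f["rotation"],degrees=True).as_matrix()
def ray(f,u,v):
    K=np.array([[f["fx"],0,f["cx"]],[0,f["fy"],f["cy"]],[0,0,1.]])
    p=cv2.undistortPoints(np.array([[[u,v]]],float),K,np.array([float(f["k1"]),0,0,0]))[0,0]
    return np.array(f["eye"]),rot(f)@np.array([p[0],p[1],1.])
def onz(f,u,v,z):
    e,d=ray(f,u,v); return e+d*(z-e[2])/d[2]
def depth(f,u,v):
    e,d=ray(f,u,v); return e+d*f["z_map"][int(round(v)),int(round(u))]
def tri(a,b):
    (e1,d1),(e2,d2)=a,b
    t=np.linalg.lstsq(np.c_[d1,-d2],e2-e1,rcond=None)[0]
    p,q=e1+d1*t[0],e2+d2*t[1]; return (p+q)/2,np.linalg.norm(p-q)
def blob(f,lo,hi,box,minA=4):
    x0,y0,x1,y1=box
    h=cv2.cvtColor(f["image"],cv2.COLOR_BGR2HSV)[y0:y1,x0:x1]
    m=cv2.inRange(h,np.array(lo),np.array(hi))
    n,l,st,c=cv2.connectedComponentsWithStats(m)
    return [(st[i,4],c[i]+[x0,y0],st[i,:4]+[x0,y0,0,0]) for i in range(1,n) if st[i,4]>=minA]
E
python3 - <<'E'
from h import *
S=dict(np.load("scene0.npz"));T=dict(np.load("top0.npz"))
c={'red':((0,120,60),(8,255,255)),'yel':((18,110,60),(35,255,255)),'blu':((105,120,50),(130,255,255))}
for k,(lo,hi) in c.items():
    a=blob(S,lo,hi,(190,215,250,270));b=blob(T,lo,hi,(300,205,365,245))
    a=max(a,key=lambda q:q[0]);b=max(b,key=lambda q:q[0])
    print(k,a,b,depth(S,*a[1]),depth(T,*b[1]),onz(T,*b[1],.088))
for n,f,box in (("S",S,(255,140,375,230)),("T",T,(145,190,245,275)),("R",T,(290,195,375,255)),("RS",S,(170,205,270,300))):
    x0,y0,x1,y1=box; cv2.imwrite(f"pics/c{n}.png",cv2.resize(f["image"][y0:y1,x0:x1],None,fx=6,fy=6,interpolation=cv2.INTER_CUBIC))
E
```

```text
red (np.int32(56), array([229.10714286, 233.16071429]), array([226, 227,   8,  14])) (np.int32(9), array([317.66666667, 225.33333333]), array([315, 225,   7,   2])) [ 0.53132744 -0.13636221  0.0780266 ] [ 0.52209701 -0.12504528  0.08608215] [ 0.52182304 -0.12485425  0.088     ]
yel (np.int32(92), array([215.9673913 , 243.09782609]), array([212, 236,   9,  15])) (np.int32(14), array([334.5, 223.5]), array([331, 223,   8,   2])) [ 0.53533496 -0.18476305  0.07601135] [ 0.52685516 -0.17406082  0.08553076] [ 0.52649199 -0.17370587  0.088     ]
blu (np.int32(92), array([201.68478261, 253.20652174]), array([198, 246,   9,  15])) (np.int32(17), array([351.58823529, 221.82352941]), array([348, 221,   8,   3])) [ 0.53739451 -0.23284557  0.0739325 ] [ 0.53093971 -0.22364645  0.08639647] [ 0.53069778 -0.22334402  0.088     ]
```

Run:
```python
import cv2,numpy as np
a=[cv2.resize(cv2.imread(f"pics/c{n}.png"),(400,300)) for n in("S","T","R","RS")]
cv2.imwrite("pics/m0.png",np.vstack([np.hstack(a[:2]),np.hstack(a[2:])]))
```

```text
(no output)
```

View pics/m0.png

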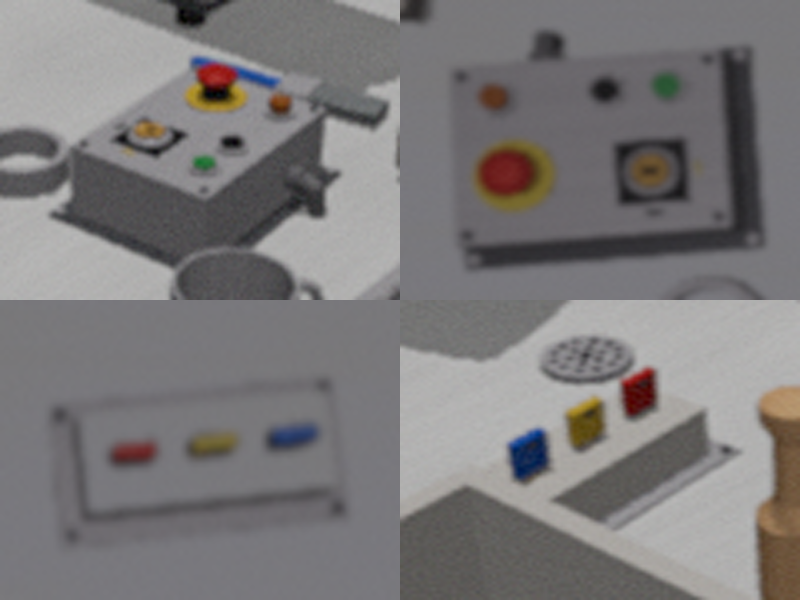

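The rack's yaw comes out at about +5° and the yellow key at about (0.527, -0.174). Its height fits the 88 mm expected for the bow top. One short row shows how the tool turn maps to joint 6, and I measure the station at the same time.

>>> move_arm:
  motion: "85 0.8 0.6 0 0 0 0;85 0.8 0.6 0 0 0 0.8;85 0 0 0 0 0 0"

```text
clock: 0.4
position: [0.2368, -0.4198, 0.2391]
ee_rot: [-180.0, -0.0, 25.1]
wrist_force: [0.4, -1.1, 0.2]
gripper_width: 0.99
```

Run:
```python
from h import *
from cell import manip
s=manip.read_state(); print(s["joint_pos"],s["position"],s["ee_rot"])
S=dict(np.load("scene0.npz"));T=dict(np.load("top0.npz"))
# crop T: box 145,190..245,275 ; scaled to 400x300
def px(u,v): return 145+u*100/400, 190+v*85/300
pts={'tl':(461,75),'tr':(708,58),'bl':(467,236),'br':(718,216)}
P={k:onz(T,*px(u-400,v),.075) for k,(u,v) in pts.items()}
for k in P: print(k,P[k])
u,v=px(651-400,171); print('keyhole',onz(T,u,v,.084))
u2,v2=255+150*120/400,140+131*90/300
print('keyhole S',onz(S,u2,v2,.084), 'tri',tri(ray(T,u,v),ray(S,u2,v2)))
print('spray',onz(T,452,217,.2),'tamper',onz(T,342,150,.195),'yel S',onz(S,216,243,.071))
```

```text
[-6.06052521e+01  1.01110892e+01 -4.57552371e+00  7.53529076e+01
  5.25171651e-02  9.43211947e+01] [ 0.23682584 -0.41981382  0.23914474] [-1.79956635e+02 -4.93900853e-02  2.50735164e+01]
tl [0.57212798 0.33660755 0.075     ]
tr [0.58400475 0.15454448 0.075     ]
bl [0.43807439 0.32679712 0.075     ]
br [0.45192181 0.14565261 0.075     ]
keyhole [0.48862246 0.19317331 0.084     ]
keyhole S [0.49674668 0.18699102 0.084     ] tri (array([0.48969058, 0.19472932, 0.07784211]), np.float64(0.0010789335859094056))
spray [ 0.52281169 -0.46437122  0.2       ] tamper [ 0.71135084 -0.18645627  0.195     ] yel S [ 0.52987629 -0.18037931  0.071     ]
```

The reading gives yaw = j1 − j6 + 180. To leave room for the final clockwise turn I need tool yaw ≈ −85°, reached by turning +z about 250°. I turn while travelling.

>>> move_arm:
  motion: "85 0.9 0.76 0 0 0 1;85 0.9 0.76 0 0 0 1;85 0.9 0.76 0 0 0 1;85 0.9 0.76 0 0 0 1;85 0.9 0.76 0 0 0 1;85 0.9 0.76 0 0 0 1;85 0.9 0.76 0 0 0 1;85 0.9 0.76 0 0 0 1"

```text
clock: 1.2
position: [0.5235, -0.1776, 0.2391]
ee_rot: [-180.0, 0.0, 72.9]
wrist_force: [1.7, -2.0, -1.0]
gripper_width: 0.997
```

>>> move_arm:
  motion: "85 0 0 0 0 0 1;85 0 0 0 0 0 1;85 0 0 0 0 0 1;85 0 0 0 0 0 1;85 0 0 0 0 0 1;85 0 0 0 0 0 1;85 0 0 0 0 0 1;85 0 0 0 0 0 1"

```text
clock: 2.0
position: [0.5222, -0.1792, 0.239]
ee_rot: [-180.0, -0.0, 120.9]
wrist_force: [-0.1, -0.2, 0.3]
gripper_width: 0.992
```

>>> move_arm:
  motion: "85 0 0 0 0 0 1;85 0 0 0 0 0 1;85 0 0 0 0 0 1;85 0 0 0 0 0 1;85 0 0 0 0 0 1;85 0 0 0 0 0 1;85 0 0 0 0 0 1;85 0 0 0 0 0 1"

```text
clock: 2.8
position: [0.5222, -0.1793, 0.239]
ee_rot: [-180.0, -0.0, 168.9]
wrist_force: [-0.2, -0.5, -0.5]
gripper_width: 0.994
```

>>> move_arm:
  motion: "85 0 0 0 0 0 1;85 0 0 0 0 0 1;85 0 0 0 0 0 1;85 0 0 0 0 0 1;85 0 0 0 0 0 1;85 0 0 0 0 0 1;85 0 0 0 0 0 1;85 0 0 0 0 0 1"

```text
clock: 3.6
position: [0.5222, -0.1792, 0.239]
ee_rot: [180.0, -0.0, -143.1]
wrist_force: [0.2, 0.2, 0.8]
gripper_width: 0.999
```

>>> move_arm:
  motion: "85 0 0 0 0 0 1;85 0 0 0 0 0 1;85 0 0 0 0 0 1;85 0 0 0 0 0 1;85 0 0 0 0 0 1;85 0 0 0 0 0 1;85 0 0 0 0 0 1;85 0 0 0 0 0 1"

```text
clock: 4.4
position: [0.5222, -0.1792, 0.239]
ee_rot: [180.0, 0.0, -95.1]
wrist_force: [-0.3, 0.2, 0.2]
gripper_width: 0.999
```

>>> move_arm:
  motion: "85 0 0 0 0 0 1;85 0 0 0 0 0 0.7;85 0 0 0 0 0 0;85 0 0 0 0 0 0"

```text
clock: 4.8
position: [0.5223, -0.1791, 0.2391]
ee_rot: [180.0, 0.0, -85.2]
wrist_force: [-0.4, -0.0, 0.9]
gripper_width: 0.994
```

Run:
```python
from h import *
from cell import manip
f=manip.grab_frame("wrist"); np.savez("w1.npz",**f); cv2.imwrite("pics/w1.png",f["image"]); print(f["eye"],f["rotation"],f["fx"],f["k1"])
s=manip.read_state(); print(s["joint_pos"],s["position"],s["ee_rot"])
```

```text
[ 0.52992286 -0.2588344   0.37432629] [ 1.61780735e+02  1.75176903e-02 -1.75217438e+02] 349.37317904355604 0.030418992364820135
[-1.89208834e+01  1.84869182e+01  6.32774405e+00  7.78570462e+01
 -1.65135726e-03 -1.13702219e+02] [ 0.52231049 -0.17904894  0.23915399] [ 1.79984484e+02  5.00823583e-03 -8.52186653e+01]
```

View pics/w1.png

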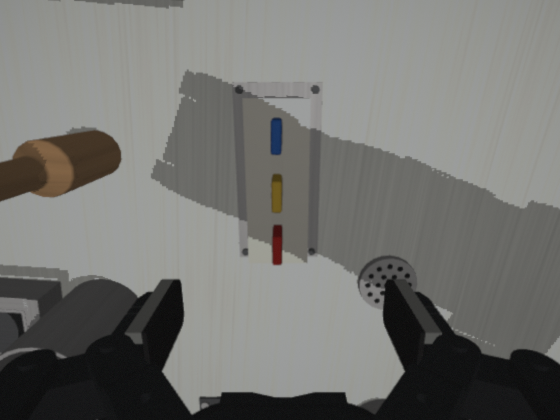

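The wrist view shows the rack upright in the frame, with blue at (276,136), yellow at (277,193) and red at (277,245).

```bash
python3 - <<'E'
from h import *
W=dict(np.load("w1.npz"))
c={'red':((0,120,40),(8,255,255)),'yel':((18,110,40),(35,255,255)),'blu':((105,120,40),(130,255,255))}
for k,(lo,hi) in c.items():
    b=max(blob(W,lo,hi,(230,90,330,275)),key=lambda q:q[0]); x,y,w,h=b[2]
    m=depth(W,*b[1])
    print(k,b[0],b[1],b[2],'depth c',m.round(4))
    # centre column; far(+y) end of top edge = bottom of blob, at z=.088
    print('  top +y end',onz(W,b[1][0],y+h-.5,.088).round(4),' centroid@.088',onz(W,*b[1],.088).round(4),'left/right',onz(W,x-.5,b[1][1],.088)[0].round(4),onz(W,x+w-.5,b[1][1],.088)[0].round(4))
for p in ((239,90),(315,90),(245,252),(311,252)): print(onz(W,*p,.0).round(4))
E
python3 - <<'E'
import cv2
a=cv2.imread('pics/w1.png')[75:275,220:340]
cv2.imwrite('pics/w1c.png',cv2.resize(a,None,fx=3,fy=3,interpolation=cv2.INTER_CUBIC))
E
```

```text
red 317 [276.89589905 244.48264984] [273 226   9  38] depth c [ 0.5251 -0.1353  0.0887]
  top +y end [ 0.5236 -0.1164  0.088 ]  centroid@.088 [ 0.5251 -0.135   0.088 ] left/right 0.5289 0.521
yel 365 [276.47671233 193.42191781] [272 174  10  39] depth c [ 0.5291 -0.1821  0.0891]
  top +y end [ 0.5278 -0.1648  0.088 ]  centroid@.088 [ 0.5291 -0.1818  0.088 ] left/right 0.5333 0.5248
blu 347 [275.62536023 135.95965418] [271 119  11  35] depth c [ 0.5334 -0.2293  0.0883]
  top +y end [ 0.5324 -0.2153  0.088 ]  centroid@.088 [ 0.5334 -0.2293  0.088 ] left/right 0.5375 0.5287
[ 0.5747 -0.2622  0.    ]
[ 0.4985 -0.2686  0.    ]
[ 0.56   -0.0843  0.    ]
[ 0.483  -0.0908 -0.    ]
```

View pics/w1c.png

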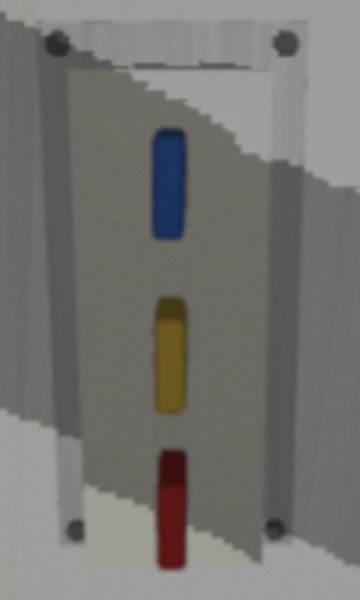

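>>> move_arm:
  motion: "45 0.15 0.03 -0.9 0 0 0;45 0 0 -0.9 0 0 0;45 0 0 -0.9 0 0 0;45 0 0 -0.6 0 0 0;45 0 0 -0.5 0 0 0;45 0 0 -0.2 0 0 0;45 0 0 0 0 0 0;45 0 0 0 0 0 0"

```text
clock: 5.65
position: [0.5289, -0.1778, 0.0802]
ee_rot: [-179.9, -0.0, -85.1]
wrist_force: [-0.7, -0.0, 0.3]
gripper_width: 0.525
```

Run:
```python
from h import *
from cell import manip
f=manip.grab_frame("wrist"); np.savez("w2.npz",**f); cv2.imwrite("pics/w2.png",f["image"])
```

```text
(no output)
```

View pics/w2.png

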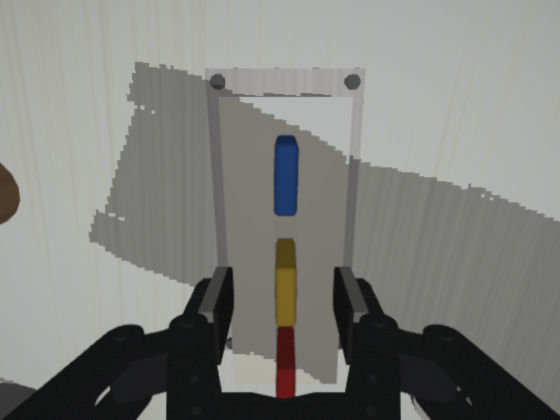

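The yellow bow at (286,290) sits midway between the jaws, whose pads are at u≈225 and 345. I lower the last 16 mm and grip.

Run:
```python
from h import *
W=dict(np.load("w2.npz"))
for v in (268,325): print(onz(W,286,v,.088).round(4))
```

```text
[ 0.5299 -0.1925  0.088 ]
[ 0.5275 -0.1656  0.088 ]
```

>>> move_arm:
  motion: "45 0 0 -0.2 0 0 0;45 0 0 -0.2 0 0 0;40 0 0 0 0 0 0;40 0 0 0 0 0 0"

```text
clock: 6.1
position: [0.5282, -0.1776, 0.063]
ee_rot: [180.0, 0.0, -85.1]
wrist_force: [0.2, -0.1, 0.3]
gripper_width: 0.47
```

>>> move_arm:
  motion: "20 0 0 0 0 0 0;10 0 0 0 0 0 0;0 0 0 0 0 0 0;0 0 0 0 0 0 0;0 0 0 0 0 0 0;0 0 0 0 0 0 0"

```text
clock: 6.7
position: [0.5287, -0.1777, 0.0636]
ee_rot: [-180.0, -0.0, -85.1]
wrist_force: [-0.6, 1.1, 5.9]
gripper_width: 0.095
```

>>> move_arm:
  motion: "0 0 0 0.1 0 0 0;0 0 0 0.2 0 0 0;0 0 0 0.4 0 0 0;0 0 0 0.6 0 0 0;0 0 0 0.8 0 0 0;0 0 0 0.8 0 0 0;0 0 0 0.8 0 0 0;0 0 0 0 0 0 0"

```text
clock: 7.5
position: [0.53, -0.1782, 0.216]
ee_rot: [-179.7, -0.1, -85.1]
wrist_force: [-0.8, 0.9, -0.3]
gripper_width: 0.095
```

Run:
```python
from h import *
from cell import manip
for n in ("wrist","scene","top"):
    f=manip.grab_frame(n); np.savez(n+"3.npz",**f); cv2.imwrite(f"pics/{n}3.png",f["image"])
a=cv2.imread('pics/scene3.png')[150:300,150:350]
cv2.imwrite('pics/scene3c.png',cv2.resize(a,None,fx=4,fy=4))
print(manip.read_state()["position"])
```

```text
[ 0.52819918 -0.17758473  0.21095735]
```

View pics/wrist3.png

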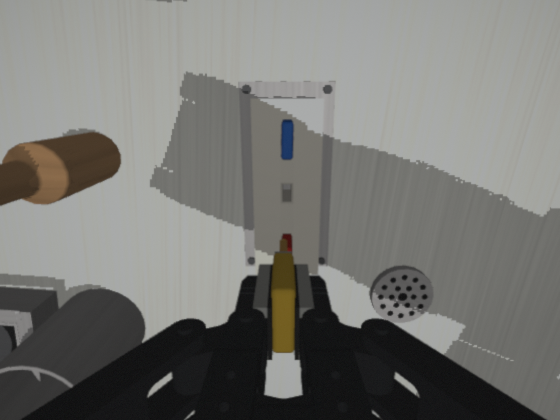

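View pics/scene3c.png

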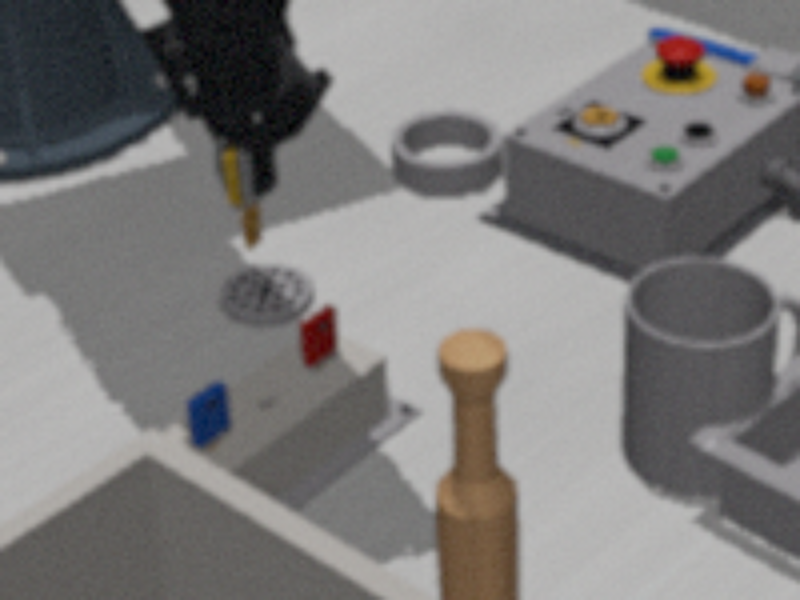

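The key is held, and the rack slot it came from at (287,193) is empty. Red and blue are still in place. Next I travel to above the keyswitch.

>>> move_arm:
  motion: "0 -0.1 0.9 0 0 0 0;0 -0.1 1 0 0 0 0;0 -0.1 1 0 0 0 0;0 -0.1 1 0 0 0 0;0 -0.1 1 0 0 0 -0.13;0 -0.1 1 0 0 0 0;0 -0.1 1 0 0 0 0;0 -0.1 1 0 0 0 0"

```text
clock: 8.45
position: [0.4953, 0.1398, 0.2102]
ee_rot: [179.9, -0.0, -85.9]
wrist_force: [1.6, -0.1, -0.2]
gripper_width: 0.096
```

>>> move_arm:
  motion: "0 -0.1 0.8 0 0 0 0;0 0 0.5 0 0 0 0;0 0 0 0 0 0 0;0 0 0 0 0 0 0"

```text
clock: 8.85
position: [0.4918, 0.1902, 0.2103]
ee_rot: [179.9, -0.0, -85.8]
wrist_force: [-0.9, -0.9, -0.7]
gripper_width: 0.092
```

Run:
```python
from h import *
from cell import manip
for n in ("wrist","scene","top"):
    f=manip.grab_frame(n); np.savez(n+"4.npz",**f); cv2.imwrite(f"pics/{n}4.png",f["image"])
a=cv2.imread('pics/scene4.png')[80:230,220:420]
cv2.imwrite('pics/scene4c.png',cv2.resize(a,None,fx=4,fy=4))
print(manip.read_state())
```

```text
{'clock': 9.0, 'joint_pos': array([ 2.10457222e+01,  1.58495912e+01, -1.32981285e+00,  7.28601288e+01,
       -9.53209860e-03, -7.30388975e+01]), 'joint_velocities': array([-0.19499181, -0.09777412,  0.31911038,  0.04980468, -0.04264355,
        0.15807426]), 'tau': array([ 8.11495408e-01, -7.40143561e+01,  4.85789931e+01, -1.09628955e-02,
        1.78199960e-02, -1.08384146e-02]), 'position': array([0.49233344, 0.18938518, 0.21098258]), 'ee_rot': array([ 1.79964967e+02, -2.06500839e-02, -8.59153707e+01]), 'wrist_force': array([-0.07783138, -0.41468452, -0.54819743]), 'moment': array([-0.03472794, -0.0143561 , -0.00063318]), 'gripper_width': 0.09155571401908244}
```

View pics/wrist4.png

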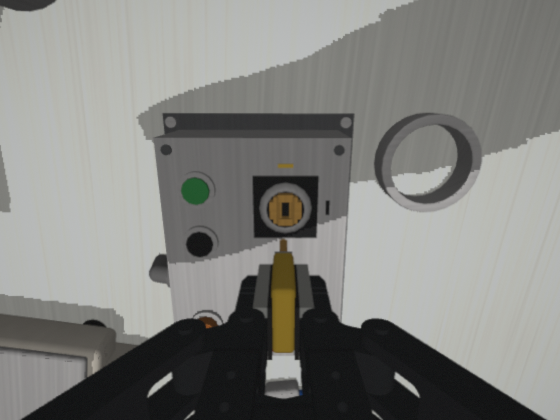

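View pics/scene4c.png

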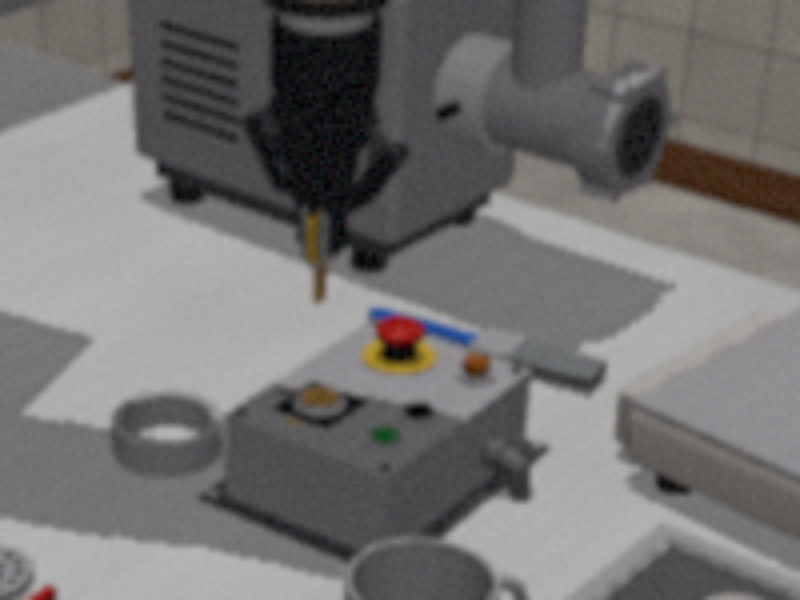

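The wrist view shows the keyswitch bezel centred near (286,209) with its dark slot, and the held blade tip at about (283,243). I now measure the slot, the station's yaw and the held key.

Run:
```python
from h import *
W=dict(np.load("wrist4.npz"))
im=W["image"]
g=cv2.cvtColor(im,cv2.COLOR_BGR2GRAY)
# slot: dark blob inside brass
m=(g[195:225,272:300]<60).astype(np.uint8)
n,l,st,c=cv2.connectedComponentsWithStats(m)
for i in range(1,n):
    if st[i,4]>5:
        p=c[i]+[272,195]; print('slot',st[i],p,onz(W,*p,.084).round(4))
# plug brass disc
b=blob(W,(10,60,60),(30,255,255),(262,185,310,233)); b=max(b,key=lambda q:q[0])
x,y,w,h=b[2]; print('brass',b[0],b[1],b[2],onz(W,x+w/2-.5,y+h/2-.5,.084).round(4))
# bezel: not-black in black square
mm=(g[176:240,252:320]>75).astype(np.uint8)
n,l,st,c=cv2.connectedComponentsWithStats(mm)
i=l[209-176,286-252+12]; print('bezel',st[i],c[i]+[252,176])
cs,_=cv2.findContours((l==i).astype(np.uint8),cv2.RETR_EXTERNAL,cv2.CHAIN_APPROX_NONE)
e=cv2.fitEllipse(max(cs,key=len)); print(e); p=np.array(e[0])+[252,176]; print(onz(W,*p,.084).round(4), depth(W,275,222).round(4))
# black square sides -> yaw
mm=(g[165:250,240:330]<55).astype(np.uint8)
n,l,st,c=cv2.connectedComponentsWithStats(mm);i=1+np.argmax(st[1:,4])
cs,_=cv2.findContours((l==i).astype(np.uint8),cv2.RETR_EXTERNAL,cv2.CHAIN_APPROX_NONE)
box=cv2.boxPoints(cv2.minAreaRect(max(cs,key=len)))+[240,165]; B=[onz(W,*q,.0755) for q in box]; print(box,np.round(B,4), 'c',np.mean(B,0).round(4))
for j in range(4):
    d=B[(j+1)%4]-B[j]; print(np.degrees(np.arctan2(d[1],d[0])).round(2),np.linalg.norm(d).round(4))
for p in ((167,150),(340,150)): print('screw',onz(W,*p,.075).round(4))
c4=im[165:360,235:335]; cv2.imwrite('pics/w4c.png',cv2.resize(c4,None,fx=3,fy=3,interpolation=cv2.INTER_CUBIC))
# expected projection of tip & bow points
from cell import manip
K=np.array([[W["fx"],0,W["cx"]],[0,W["fy"],W["cy"]],[0,0,1.]])
RR=rot(W)
def proj(P): 
    q=RR.T@(np.array(P)-W["eye"]); return cv2.projectPoints(q[None],np.zeros(3),np.zeros(3),K,np.array([float(W["k1"]),0,0,0]))[0].ravel().round(1)
o=np.array([.4923,.1894,.211])+[.0001,-.0013,-.0136]
for dz in(-32,-16,0,38): print(dz,[proj(o+np.array([-sy*.0698,sy*.998,0])+[0,0,dz/1000]) for sy in((-.006,.006) if dz<0 else (-.014,.014))])
```

```text
slot [26  2  2  4  6] [298.5 198.5] [0.4811 0.1834 0.084 ]
slot [10  8  7 14 96] [285.         209.36458333] [0.4909 0.1931 0.084 ]
brass 862 [284.98491879 209.26450116] [269 193  33  34] [0.4909 0.1932 0.084 ]
bezel [   8    7   51   49 1557] [285.01862556 207.36608863]
((32.9956169128418, 31.45479965209961), (47.53297805786133, 49.290443420410156), 90.44744110107422)
[0.491  0.1915 0.084 ] [0.498  0.2038 0.0848]
[[253. 176.]
 [317. 176.]
 [317. 237.]
 [253. 237.]] [[0.5178 0.1701 0.0755]
 [0.4676 0.1665 0.0755]
 [0.4623 0.2178 0.0755]
 [0.5154 0.2217 0.0755]] c [0.4908 0.194  0.0755]
-175.81 0.0503
95.96 0.0517
4.19 0.0533
-87.33 0.0516
screw [0.5844 0.1549 0.075 ]
screw [0.4521 0.1451 0.075 ]
-32 [array([284. , 234.7]), array([283.9, 254.5])]
-16 [array([284.1, 246.4]), array([284. , 267.6])]
0 [array([284.3, 244.4]), array([284.1, 297.8])]
38 [array([284.9, 286.8]), array([284.5, 352.3])]
```

View pics/w4c.png

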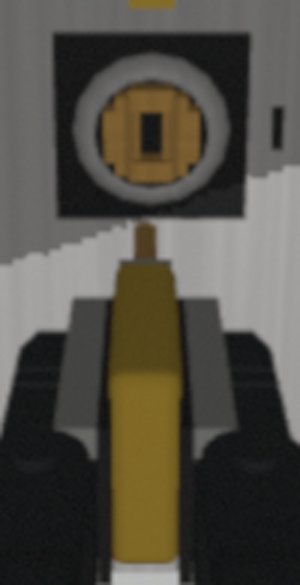

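Keyhole measures at (0.4909, 0.1932) with station yaw about 4.2°. The key in hand projects where expected: tip at v≈235, bow top from 287 to 352. I shift by (-1.6, +5.1) mm and go down until the tip is just above the mouth.

>>> move_arm:
  motion: "0 -0.04 0.13 -0.4 0 0 0.02;0 0 0 -0.6 0 0 0;0 0 0 -0.5 0 0 0;0 0 0 -0.35 0 0 0;0 0 0 0 0 0 0;0 0 0 0 0 0 0"

```text
clock: 9.6
position: [0.4909, 0.195, 0.1377]
ee_rot: [180.0, -0.0, -85.8]
wrist_force: [0.5, -0.2, -0.5]
gripper_width: 0.092
```

```bash
python3 - <<'E'
from h import *
from cell import manip
for n in ("wrist","scene"):
    f=manip.grab_frame(n); np.savez(n+"5.npz",**f)
    if n=="wrist": a=f["image"][160:360,220:350]
    else: a=f["image"][100:240,250:380]
    cv2.imwrite(f'pics/{n}5c.png',cv2.resize(a,None,fx=3,fy=3,interpolation=cv2.INTER_CUBIC))
s=manip.read_state();print(s["position"],s["ee_rot"],s["wrist_force"])
E
python3 - <<'E'
import cv2,numpy as np
a=cv2.imread('pics/wrist5c.png');b=cv2.imread('pics/scene5c.png')
b=np.vstack([b,np.zeros((600-b.shape[0],390,3),np.uint8)]);cv2.imwrite('pics/m5.png',np.hstack([a,b]))
E
```

```text
[0.49138518 0.19538696 0.13828404] [-1.79926952e+02  2.06025091e-02 -8.57644320e+01] [ 0.74585849  1.2145502  -0.10747599]
```

View pics/m5.png

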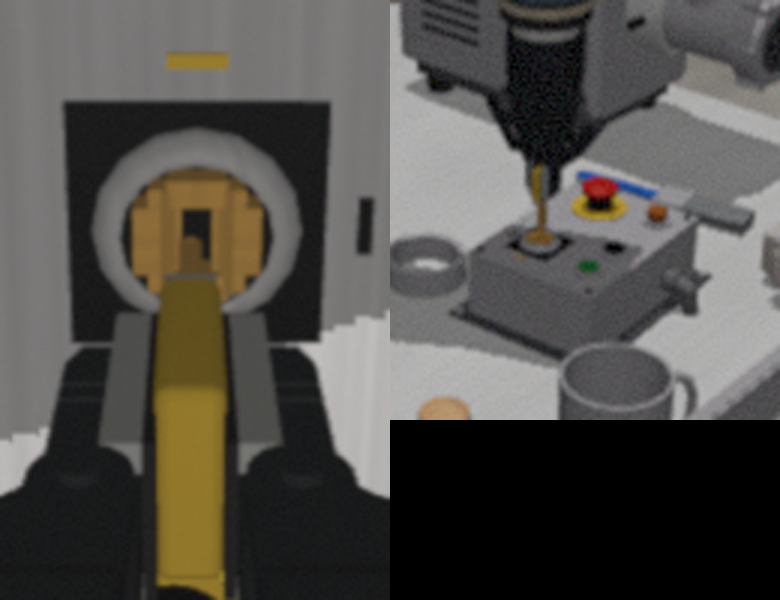

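Run:
```python
from h import *
W=dict(np.load("wrist5.npz"))
def c(x,y): return (x/3+220-.33, y/3+160-.33)
print('slot -y end',onz(W,*c(196,210),.084).round(4),'mid plug edges',onz(W,*c(131,236),.084).round(4),onz(W,*c(263,236),.084).round(4))
print('plug top edge',onz(W,*c(197,168),.084).round(4))
for z in (.0925,.0945): print('tip',onz(W,*c(191,237),z).round(4))
print('bow top', onz(W,*c(155,390),.1627).round(4),onz(W,*c(224,390),.1627).round(4),onz(W,*c(224,575),.1627).round(4))
```

```text
slot -y end [0.4914 0.1873 0.084 ] mid plug edges [0.5036 0.1936 0.084 ] [0.478  0.1917 0.084 ]
plug top edge [0.4918 0.1788 0.084 ]
tip [0.4922 0.1895 0.0925]
tip [0.4922 0.1887 0.0945]
bow top [0.4972 0.1805 0.1627] [0.489  0.1799 0.1627] [0.4868 0.2063 0.1627]
```

The tip sits about 1.1 mm to +x of the slot's axis and agrees in y. I shift −1.2 mm in x and lower gently.

>>> move_arm:
  motion: "0 -0.03 0 0 0 0 0;0 0 0 -0.1 0 0 0;0 0 0 -0.1 0 0 0;0 0 0 -0.05 0 0 0;0 0 0 0 0 0 0"

```text
clock: 10.2
position: [0.4893, 0.1955, 0.1269]
ee_rot: [180.0, -0.0, -85.7]
wrist_force: [-0.5, -0.9, -1.0]
gripper_width: 0.097
```

>>> move_arm:
  motion: "0 0 0 -0.05 0 0 0;0 0 0 -0.05 0 0 0;0 0 0 0 0 0 0"

```text
clock: 10.5
position: [0.4895, 0.1954, 0.123]
ee_rot: [180.0, -0.0, -85.7]
wrist_force: [0.1, -0.5, -1.2]
gripper_width: 0.103
```

>>> move_arm:
  motion: "0 0 0 -0.05 0 0 0;0 0 0 -0.05 0 0 0;0 0 0 0 0 0 0"

```text
clock: 10.8
position: [0.4895, 0.1955, 0.119]
ee_rot: [180.0, -0.0, -85.7]
wrist_force: [-0.6, -2.1, -1.6]
gripper_width: 0.098
```

>>> move_arm:
  motion: "0 0 0 -0.04 0 0 0;0 0 0 0 0 0 0"

```text
clock: 11.0
position: [0.4896, 0.1955, 0.1175]
ee_rot: [180.0, -0.0, -85.7]
wrist_force: [0.3, -1.8, -0.6]
gripper_width: 0.093
```

>>> move_arm:
  motion: "0 0 0 -0.04 0 0 0;0 0 0 0 0 0 0"

```text
clock: 11.2
position: [0.4898, 0.1955, 0.1163]
ee_rot: [-180.0, -0.0, -85.7]
wrist_force: [-1.5, -2.9, 5.2]
gripper_width: 0.097
```

At z=0.1163 the tip is 13 mm down, and the 5 N reading is the first pin. I wiggle along y under this light press.

>>> move_arm:
  motion: "0 0 0.04 0 0 0 0;0 0 -0.04 0 0 0 0;0 0 -0.04 0 0 0 0;0 0 0.04 0 0 0 0;0 0 0.04 0 0 0 0;0 0 -0.04 0 0 0 0;0 0 0 0 0 0 0"

```text
clock: 11.9
position: [0.4895, 0.1955, 0.116]
ee_rot: [180.0, -0.0, -85.7]
wrist_force: [-0.7, -2.3, 2.0]
gripper_width: 0.095
```

>>> move_arm:
  motion: "0 0 0 -0.025 0 0 0;0 0 0 0 0 0 0"

```text
clock: 12.1
position: [0.4896, 0.1957, 0.1153]
ee_rot: [-180.0, 0.0, -85.7]
wrist_force: [-1.6, -1.7, 7.4]
gripper_width: 0.101
```

>>> move_arm:
  motion: "0 0 0.04 0 0 0 0;0 0 -0.04 0 0 0 0;0 0 -0.04 0 0 0 0;0 0 0.04 0 0 0 0;0 0 0 0 0 0 0"

```text
clock: 12.6
position: [0.4893, 0.1956, 0.1149]
ee_rot: [180.0, -0.0, -85.7]
wrist_force: [-3.8, -2.1, 3.9]
gripper_width: 0.097
```

>>> move_arm:
  motion: "0 0 0 -0.025 0 0 0;0 0 0.04 0 0 0 0;0 0 -0.04 0 0 0 0;0 0 -0.04 0 0 0 0;0 0 0.04 0 0 0 0;0 0 0 0 0 0 0"

```text
clock: 13.2
position: [0.4896, 0.1957, 0.114]
ee_rot: [180.0, 0.0, -85.7]
wrist_force: [-0.6, -0.9, -0.8]
gripper_width: 0.094
```

>>> move_arm:
  motion: "0 0 0 -0.02 0 0 0;0 0 0.04 0 0 0 0;0 0 -0.04 0 0 0 0;0 0 -0.04 0 0 0 0;0 0 0.04 0 0 0 0;0 0 0 0 0 0 0"

```text
clock: 13.8
position: [0.4896, 0.1957, 0.1133]
ee_rot: [-180.0, 0.0, -85.7]
wrist_force: [0.2, -1.5, 0.1]
gripper_width: 0.098
```

The first pin is cleared and the force is about 0. On to the second.

>>> move_arm:
  motion: "0 0 0 -0.04 0 0 0;0 0 0 -0.04 0 0 0;0 0 0 0 0 0 0"

```text
clock: 14.1
position: [0.4895, 0.1955, 0.1098]
ee_rot: [180.0, -0.0, -85.7]
wrist_force: [-0.6, -1.4, -1.3]
gripper_width: 0.1
```

>>> move_arm:
  motion: "0 0 0 -0.03 0 0 0;0 0 0 -0.03 0 0 0;0 0 0 0 0 0 0"

```text
clock: 14.4
position: [0.4896, 0.1955, 0.1076]
ee_rot: [180.0, -0.0, -85.7]
wrist_force: [0.2, -0.7, 0.5]
gripper_width: 0.097
```

>>> move_arm:
  motion: "0 0 0 -0.025 0 0 0;0 0 0 0 0 0 0"

```text
clock: 14.6
position: [0.4898, 0.1956, 0.1069]
ee_rot: [-180.0, 0.0, -85.7]
wrist_force: [-0.1, -2.0, 5.3]
gripper_width: 0.097
```

The second pin is met where expected, so I wiggle again.

>>> move_arm:
  motion: "0 0 -0.04 0 0 0 0;0 0 0.04 0 0 0 0;0 0 0.04 0 0 0 0;0 0 -0.04 0 0 0 0;0 0 -0.04 0 0 0 0;0 0 0.04 0 0 0 0;0 0 0 0 0 0 0"

```text
clock: 15.3
position: [0.4894, 0.1957, 0.1065]
ee_rot: [180.0, -0.0, -85.7]
wrist_force: [-0.1, 0.7, 0.3]
gripper_width: 0.094
```

>>> move_arm:
  motion: "0 0 0 -0.02 0 0 0;0 0 -0.04 0 0 0 0;0 0 0.04 0 0 0 0;0 0 0.04 0 0 0 0;0 0 -0.04 0 0 0 0;0 0 0 0 0 0 0"

```text
clock: 15.9
position: [0.4895, 0.1954, 0.1058]
ee_rot: [180.0, -0.0, -85.7]
wrist_force: [0.4, -0.0, -0.9]
gripper_width: 0.096
```

>>> move_arm:
  motion: "0 0 0 -0.02 0 0 0;0 0 -0.04 0 0 0 0;0 0 0.04 0 0 0 0;0 0 0.04 0 0 0 0;0 0 -0.04 0 0 0 0;0 0 0 0 0 0 0"

```text
clock: 16.5
position: [0.4896, 0.1955, 0.1051]
ee_rot: [180.0, 0.0, -85.7]
wrist_force: [-0.1, 0.1, -0.8]
gripper_width: 0.094
```

>>> move_arm:
  motion: "0 0 0 -0.03 0 0 0;0 0 -0.03 0 0 0 0;0 0 0.03 0 0 0 0;0 0 0 0 0 0 0"

```text
clock: 16.9
position: [0.4896, 0.1956, 0.1039]
ee_rot: [180.0, -0.0, -85.7]
wrist_force: [0.7, -0.8, -0.6]
gripper_width: 0.096
```

>>> move_arm:
  motion: "0 0 0 -0.04 0 0 0;0 0 0 -0.03 0 0 0;0 0 0 0 0 0 0"

```text
clock: 17.2
position: [0.4895, 0.1955, 0.1009]
ee_rot: [180.0, -0.0, -85.7]
wrist_force: [0.1, 0.9, -1.4]
gripper_width: 0.096
```

>>> move_arm:
  motion: "0 0 0 -0.04 0 0 0;0 0 0 -0.03 0 0 0;0 0 0 0 0 0 0"

```text
clock: 17.5
position: [0.4895, 0.1955, 0.0981]
ee_rot: [180.0, -0.0, -85.7]
wrist_force: [-0.3, 0.4, -1.2]
gripper_width: 0.093
```

>>> move_arm:
  motion: "0 0 0 -0.02 0 0 0;0 0 0 0 0 0 0"

```text
clock: 17.7
position: [0.4897, 0.1956, 0.0976]
ee_rot: [-180.0, 0.0, -85.7]
wrist_force: [-1.2, -0.4, 2.0]
gripper_width: 0.097
```

>>> move_arm:
  motion: "0 0 0 -0.02 0 0 0;0 0 0 0 0 0 0"

```text
clock: 17.9
position: [0.4897, 0.1955, 0.0974]
ee_rot: [-180.0, 0.0, -85.7]
wrist_force: [-4.4, -3.1, 12.8]
gripper_width: 0.102
```

Contact comes at z=0.0974 against 0.0976 expected for fully home, pressing about 13 N. A quick look before turning.

Run:
```python
from h import *
from cell import manip
im=[]
for n,b in (("wrist",(220,160,350,360)),("scene",(250,100,380,240))):
    f=manip.grab_frame(n); np.savez(n+"6.npz",**f); x0,y0,x1,y1=b
    im.append(cv2.resize(f["image"][y0:y1,x0:x1],(400,600) if n=="wrist" else (400,430),interpolation=cv2.INTER_CUBIC))
im[1]=np.vstack([im[1],np.zeros((170,400,3),np.uint8)])
cv2.imwrite('pics/m6.png',np.hstack(im)); s=manip.read_state(); print(s["wrist_force"],s["moment"],s["joint_pos"])
```

```text
[-4.74464457 -2.40096471 13.17342165] [-0.49679654  0.97634412 -0.01645978] [ 2.17689781e+01  1.93218415e+01 -1.35160515e+01  5.71220283e+01
 -2.63708263e-03 -7.24949066e+01]
```

View pics/m6.png

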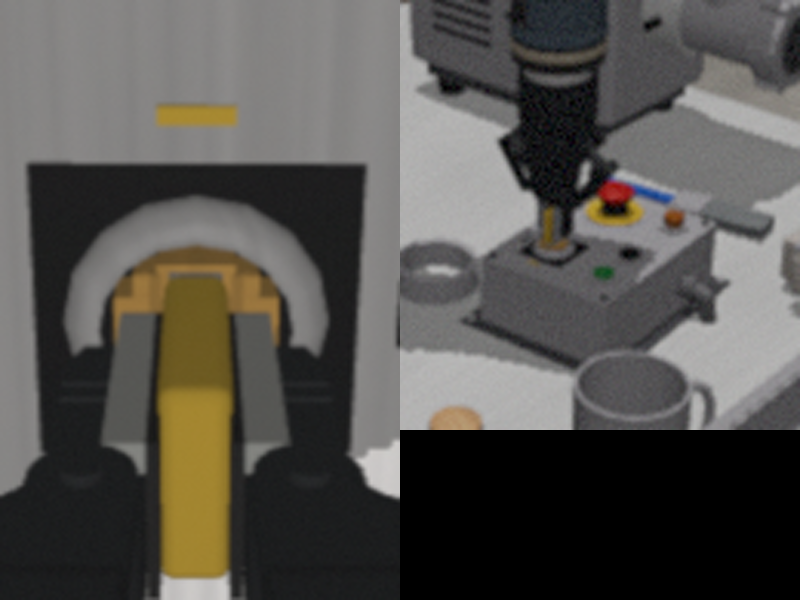

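The collar sits flush on the plug, so the key is home. Now I turn clockwise in steps, watching forces and moment, with a small shift for the key's ~2 mm offset from the TCP axis.

>>> move_arm:
  motion: "0 0.004 0.003 0.005 0 0 -1;0 0.004 0.003 0 0 0 -1;0 0.004 0.002 0 0 0 -1;0 0 0 0 0 0 0"

```text
clock: 18.4
position: [0.4902, 0.1957, 0.0975]
ee_rot: [-180.0, -0.0, -104.0]
wrist_force: [-4.1, -2.1, 12.0]
gripper_width: 0.097
```

Run:
```python
from cell import manip
s=manip.read_state(); print(s["wrist_force"],s["moment"],s["position"],s["ee_rot"])
```

```text
[-4.05400254 -2.11855391 11.99708206] [-0.66831199  0.75151146  0.07283822] [0.49020292 0.19573081 0.09745997] [-1.79965378e+02 -5.05149040e-04 -1.03964390e+02]
```

>>> move_arm:
  motion: "0 0.004 0.001 0 0 0 -1;0 0.004 0 0 0 0 -1;0 0.004 0 0 0 0 -1;0 0.004 0 0 0 0 -1;0 0 0 0 0 0 0"

```text
clock: 18.9
position: [0.491, 0.1955, 0.0975]
ee_rot: [-179.9, -0.0, -128.0]
wrist_force: [-2.3, -4.5, 11.5]
gripper_width: 0.096
```

Run:
```python
from cell import manip
s=manip.read_state(); print(s["wrist_force"],s["moment"],s["position"],s["ee_rot"])
```

```text
[-2.29847603 -4.46781317 11.50429268] [-1.08023543  0.49733641  0.03318588] [0.49096804 0.19553057 0.09746285] [-1.79937607e+02 -1.28500775e-03 -1.27974466e+02]
```

>>> move_arm:
  motion: "0 0.004 -0.003 0 0 0 -1;0 0.003 -0.003 0 0 0 -1;0 0.003 -0.004 0 0 0 -1;0 0.003 -0.004 0 0 0 -1;0 0 0 0 0 0 0"

```text
clock: 19.4
position: [0.4917, 0.1949, 0.0975]
ee_rot: [-179.9, 0.0, -152.0]
wrist_force: [-1.8, -5.0, 11.1]
gripper_width: 0.095
```

Run:
```python
from cell import manip
s=manip.read_state(); print(s["wrist_force"],s["moment"],s["position"],s["ee_rot"])
```

```text
[-1.78522819 -4.97856756 11.08012946] [-1.27577582  0.27740662  0.06258274] [0.4916507  0.19488273 0.09750361] [-1.79925589e+02  3.64849804e-02 -1.51978395e+02]
```

>>> move_arm:
  motion: "0 0.003 -0.005 0 0 0 -1;0 0.002 -0.005 0 0 0 -1;0 0.002 -0.005 0 0 0 -1;0 0.002 -0.005 0 0 0 -1;0 0 0 0 0 0 0"

```text
clock: 19.9
position: [0.4919, 0.194, 0.0975]
ee_rot: [-179.9, 0.1, -176.0]
wrist_force: [-1.7, -5.0, 9.4]
gripper_width: 0.096
```

Run:
```python
from cell import manip
s=manip.read_state(); print(s["wrist_force"],s["moment"],s["position"],s["ee_rot"])
```

```text
[-1.74192545 -4.95513411  9.44469535] [-1.36045311  0.40620301  0.04514826] [0.49194453 0.19402224 0.09747048] [-1.79940889e+02  5.54604530e-02 -1.75978108e+02]
```

>>> move_arm:
  motion: "0 0.001 -0.005 0 0 0 -1;0 0 0 0 0 0 0"

```text
clock: 20.1
position: [0.492, 0.1938, 0.0975]
ee_rot: [-179.9, 0.1, 178.0]
wrist_force: [-1.7, -6.9, 11.5]
gripper_width: 0.098
```

Run:
```python
from cell import manip
s=manip.read_state(); print(s["wrist_force"],s["moment"],s["ee_rot"])
```

```text
[-1.70156995 -6.91297589 11.4568391 ] [-1.45751521  0.36711339  0.1339757 ] [-1.79943041e+02  6.33850370e-02  1.78034556e+02]
```

>>> move_arm:
  motion: "0 0 -0.003 0 0 0 -0.6;0 0 0 0 0 0 0"

```text
clock: 20.3
position: [0.492, 0.1937, 0.0975]
ee_rot: [-179.9, 0.1, 174.5]
wrist_force: [-1.6, -6.2, 10.5]
gripper_width: 0.097
```

Run:
```python
from h import *
from cell import manip
s=manip.read_state(); print(s["wrist_force"],s["moment"],s["ee_rot"])
im=[]
for n,b in (("wrist",(200,160,370,360)),("scene",(250,100,380,240))):
    f=manip.grab_frame(n); np.savez(n+"7.npz",**f); x0,y0,x1,y1=b
    im.append(cv2.resize(f["image"][y0:y1,x0:x1],(400,470) if n=="wrist" else (400,430),interpolation=cv2.INTER_CUBIC))
im[1]=np.vstack([im[1],np.zeros((40,400,3),np.uint8)])
cv2.imwrite('pics/m7.png',np.hstack(im))
```

```text
[-1.55091842 -6.15733739 10.54262483] [-1.43356266  0.35729055  0.14148659] [-1.79943712e+02  6.54367917e-02  1.74518217e+02]
```

View pics/m7.png

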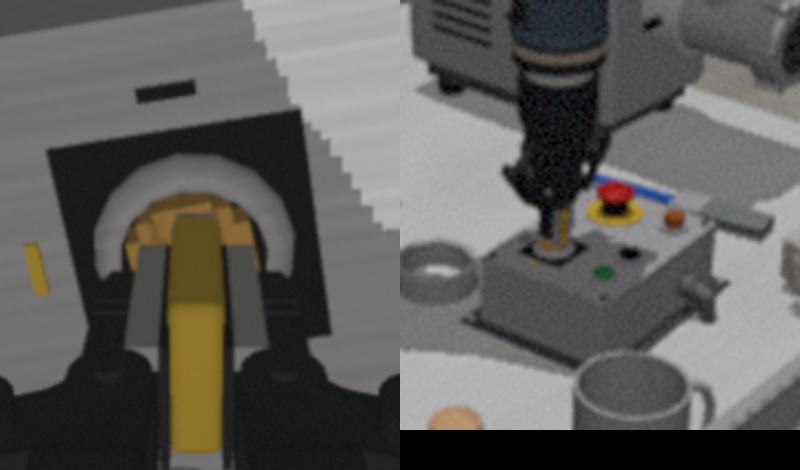

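Turned 99.8° so far with Mz 0.14, close to the spring's full value. I continue in small steps until the stop shows as a rising moment.

>>> move_arm:
  motion: "0 0 -0.002 0 0 0 -0.4;0 0 0 0 0 0 0"

```text
clock: 20.6
position: [0.492, 0.1936, 0.0975]
ee_rot: [-179.9, 0.1, 172.2]
wrist_force: [-1.1, -6.2, 10.8]
gripper_width: 0.092
```

Run:
```python
from cell import manip
s=manip.read_state(); print(s["wrist_force"],s["moment"],s["ee_rot"])
```

```text
[-1.07312087 -6.17593152 10.77820108] [-1.51921708  0.42419072  0.09021163] [-1.79949418e+02  7.15527257e-02  1.72165771e+02]
```

>>> move_arm:
  motion: "0 0 0 0 0 0 -0.3;0 0 0 0 0 0 0"

```text
clock: 20.8
position: [0.492, 0.1936, 0.0975]
ee_rot: [-179.9, 0.1, 170.4]
wrist_force: [-1.2, -7.1, 11.3]
gripper_width: 0.096
```

Run:
```python
from cell import manip
s=manip.read_state(); print(s["wrist_force"],s["moment"],s["ee_rot"],s["position"])
```

```text
[-1.22582043 -7.09065903 11.33608018] [-1.58816025  0.40348731  0.19529127] [-1.79946346e+02  6.99586099e-02  1.70387936e+02] [0.49197141 0.19356335 0.09751237]
```

>>> move_arm:
  motion: "0 0 0 0 0 0 -0.35;0 0 0 0 0 0 0"

```text
clock: 21.0
position: [0.4919, 0.1935, 0.0975]
ee_rot: [-179.9, 0.1, 168.3]
wrist_force: [-2.1, -6.9, 12.5]
gripper_width: 0.098
```

```bash
cat > mz.py <<'E'
from cell import manip
import numpy as np
o=[]
for i in range(6):
    s=manip.read_state(); o.append(np.r_[s["moment"][2],s["wrist_force"]]); manip.grab_frame("top")
print(np.mean(o,0).round(3),np.array(o)[:,0].round(3),s["ee_rot"])
E
python3 mz.py
```

```text
[ 0.301 -2.419 -7.439 12.09 ] [0.278 0.291 0.366 0.284 0.268 0.317] [-1.79937591e+02  6.97009413e-02  1.68355248e+02]
```

>>> move_arm:
  motion: "0 0 0 0 0 0 -0.4;0 0 0 0 0 0 0"

```text
clock: 21.5
position: [0.4918, 0.1934, 0.0975]
ee_rot: [-179.9, 0.1, 165.9]
wrist_force: [-2.9, -7.7, 12.9]
gripper_width: 0.093
```

```bash
python3 mz.py
```

```text
[ 0.382 -2.771 -7.335 12.81 ] [0.381 0.336 0.404 0.425 0.353 0.391] [-1.79930491e+02  6.17151048e-02  1.65957781e+02]
```

Mz has risen to 0.38 N m, about three times the full spring, so the key is on the stop. Final visual check.

Run:
```python
from h import *
from cell import manip
im=[]
for n,b in (("wrist",(200,160,370,360)),("scene",(160,100,400,300))):
    f=manip.grab_frame(n); np.savez(n+"8.npz",**f); x0,y0,x1,y1=b
    im.append(cv2.resize(f["image"][y0:y1,x0:x1],(400,470),interpolation=cv2.INTER_CUBIC))
    if n=="wrist":
        h=cv2.cvtColor(f["image"],cv2.COLOR_BGR2HSV); m=cv2.inRange(h,np.array((18,110,40)),np.array((35,255,255)))
        m[:285]=0; m[:, :260]=0; m[:,310:]=0
        L=[];Rr=[]
        for v in range(295,345):
            u=np.where(m[v])[0]
            if len(u)>5: L.append((u[0],v));Rr.append((u[-1],v))
        for q in (L,Rr):
            p=np.polyfit([a[1] for a in q],[a[0] for a in q],1)
            A=onz(f,np.polyval(p,295),295,.122);B=onz(f,np.polyval(p,345),345,.122); d=B-A; print('bow dir',np.degrees(np.arctan2(d[1],d[0])))
cv2.imwrite('pics/m8.png',np.hstack(im))
```

```text
bow dir -13.10936791245828
bow dir -14.490700406862706
```

View pics/m8.png

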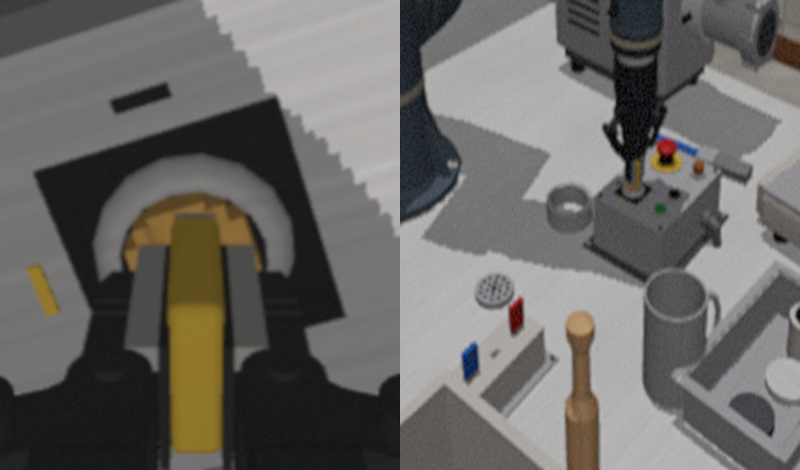

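```bash
python3 -c "
from cell import manip
print(manip.hand_in()); s=manip.read_state(); print(s['clock'],s['moment'],s['wrist_force'])"
```

```text
the job is handed in; nothing more can be done
None
the job is handed in; nothing more can be done
```

The yellow key is fully home in the keyswitch, turned clockwise to the stop, and the arm was still gripping and holding it there when I handed in. No verdict came back. The clock was at about 22 s of the 54 s allowed.

**Insertion:** I wiggled the key past both pins, with readings of about 5–7 N at each. It then seated at TCP z = 0.0974, against 0.0976 expected. Pressed home it read about 13 N.

**Turn:** The moment rose to about 0.38 N m at the end, about three times the full spring of 0.12, so the key is on the stop. It was steady over the last six readings.

**Last picture:** The key is still gripped in the turned switch. The red and blue keys, tamper, mug, ring nut and plate look in place; I did not recheck the spray bottle.

**Disagreements:**
- The bow measured about 108° of turn, a few degrees more than the 90° stop plus 11° of play. I put the extra down to give in the grip and picture error.
- I could not see the plug's own angle or the mincer's motion directly, so the stop is judged from the moment.
- A side force of about 8 N and a downward press of about 13 N remained on the wrist.

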